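# Bundle three cartons in the press and hold it on the fourth click

### The job

Stand three of the four small staple cartons on end, side by side, in the nest of the bundling press, leaving the fourth standing out on the bench. Then pull the press lever round by its knob until it has clicked exactly four times - three close the row up, the fourth squeezes it, a fifth would crush the cartons - and finish while still holding the knob there so that I can tape the bundle: the lever springs home if it is let go. Leave the other things on the bench where they are.

Things in the scene. Friction and masses are not known exactly. Their poses are not given: they have to be found in the camera images.
- press: bundling press, fixed to the bench: grey bed 262 mm long (along its y), 112 mm wide, 12 mm thick. Origin at the bench under the nest's middle; z up, y along the row from the dark gear housing (y = -177 to -95 mm, 58 mm high) to the backstop (62 mm wide, 70 mm high, face at y = +41 mm); -x is the side towards the robot. Its yaw varies
- nest (a point): middle of the nest floor, 12 mm above the bench; axes as the press. The nest is 82 mm long in y between the backstop (face at +41 mm) and the pad (face at -41 mm with the lever home), both about 60 mm high, and 55 mm wide in x between guide rails 12 mm high. Three cartons stand in it side by side, thickness along y, width along x: 66 mm, 16 mm to spare
- press_pad: rubber-faced pressing pad of the press, 44 mm wide, 56 mm high, between housing and nest; origin in its face, 30 mm above the nest floor; axes as the press. The lever drives it towards the backstop, 25 mm per rad; a spring behind it (3 N preload, 1 N/mm, 10 mm of give) lets it press three cartons from about 0.64 rad on, with about 7 N in the fourth notch
- pivot (a point): point on the lever's vertical pivot axis, 115 mm above the bench, level with the middle of the knob; axes as the press
- press_lever (a joint): lever angle, rad: 0 = home, the lever pointing to the press's -y; grows as it is pulled clockwise seen from above, to the press's -x (towards the robot); end stop at 1.06. It clicks into the next notch as it passes 0.1, 0.3, 0.5, 0.7 (fourth) and 0.9 (fifth); notches at 0, 0.2, 0.4, 0.6, 0.8. Let go, it springs home through all of them
- press_quadrant: fixed toothed quadrant under the lever, 55 mm radius, round teeth 0.2 rad apart; a sprung pawl on the lever rides over them. At the knob one feels 6 to 8 N of pull leaving a notch, easing to 2 to 4 N before the next, then a jump of 4 to 5 N as the pawl drops in. Origin on the pivot axis, 58 mm above the bench; axes as the press
- press_knob: black upright knob that turns freely on the lever's end, 25 to 27 mm thick, 48 mm tall, its foot 91 mm and its top 139 mm above the bench, 155 mm from the pivot axis; origin at the middle of its foot, z up (its own yaw means nothing)
- knob_mid (a point): middle of the knob, 115 mm above the bench: where to grip it from above. The lever bar below it is 18 to 26 mm wide, its upper face 90 mm above the bench
- carton_1_mid (a point): centre of one of four like staple cartons, 45x70x22 mm, about 80 g, each standing on its small end, 70 mm tall; its x axis is the 45 mm width, y points up (70 mm), z is the 22 mm thickness
- carton_2_mid (a point): centre of one of four like staple cartons, 45x70x22 mm, about 80 g, each standing on its small end, 70 mm tall; its x axis is the 45 mm width, y points up (70 mm), z is the 22 mm thickness
- carton_3_mid (a point): centre of one of four like staple cartons, 45x70x22 mm, about 80 g, each standing on its small end, 70 mm tall; its x axis is the 45 mm width, y points up (70 mm), z is the 22 mm thickness
- carton_4_mid (a point): centre of one of four like staple cartons, 45x70x22 mm, about 80 g, each standing on its small end, 70 mm tall; its x axis is the 45 mm width, y points up (70 mm), z is the 22 mm thickness
- marker_black: black and white marker pen, 130 mm long, 17 mm thick, lying between cartons and press; bystander; origin in the middle of its underside
- glue_stick: white glue stick with a red cap, 27 mm thick, 96 mm tall, standing; bystander; origin in the middle of its underside
- pad_yellow: pad of yellow notes, 78x77x32 mm, lying on the near edge of the bench; bystander; origin in the middle of its underside
- mouse: black computer mouse, 108x62x41 mm; bystander; origin in the middle of its underside
- cutter_red: red box cutter, 156 mm long; bystander; origin in the middle of its underside
- screwdriver: screwdriver with a red handle, 193 mm long; bystander; origin in the middle of its underside

How it is judged:
By the outcome, as a careful person would: the job done as asked, in the order asked, and still so for the second after the job is handed in, while the arm keeps its last pose, push and grip.
It also fails if it takes over 70 s, if anything falls off the work surface, if the arm or the gripper's body presses on something with over 40 N, if the wrist force passes 120 N, or if a joint passes its speed limit or range.

### The arm

A 6-joint arm with a two-finger parallel gripper is mounted at the origin on a cart in front of the work surface, level with it; the furniture and walls round the work are solid. World frame = base frame: x ahead of the robot, y to its left, z up, the work surface at z = 0. Lengths are in m, angles in rad, forces in N, time in s.
With the tool pointing down it reaches from about 0.25 to 0.775 m from the base axis. Payload 4 kg.
Tool frame: the origin (TCP) lies at the very end of the fingers, on their centre line; the grasp point (between the pads) lies 19 mm behind it; z points along the fingers, y is the direction in which the jaws open and shut (so a half turn about z gives the same grasp; the last joint's range is limited). The gripper opens to 94 mm and grips with 3 to 60 N. Pads are 16 mm wide; open, the fingers measure 119 mm over their backs; the gripper's body (75 mm by 177 mm) begins 78 mm behind the grasp point.
Start: joints at [1.169, 0.087, 1.371, -0, 1.684, -0.103], TCP at [0.162, 0.526, 0.206] pointing down, gripper open.
Joint ranges: [-3.1, 3.1], [-0.76, 2.03], [0.27, 2.55], [-1.08, 4.22], [0.17, 2.65], [-2.57, 2.57]. Speed limits (rad/s): [2.79, 2.79, 3.14, 3.14, 3.14, 3.14].

### API

Orientations are given as [roll, pitch, yaw] about the fixed x, y, z axes, in that order (R = Rz(yaw) Ry(pitch) Rx(roll)).
In Python, from bench import robot, snapshot, calibration gives the robot as it stands. The module is installed in compiled form; this text tells all that it offers.
- The arm moves only by the tool servo_tool, never from a script. Its argument "series" is text: rows parted by semicolons, each of 5 numbers parted by spaces: the closure, from -1 (fully open) to 1 (shut), then the shift along the tool's x, y, z in cm, then the turn about the tool's z in rad. A call has 1 to 20 rows; each row is the pose to reach, as a shift and turn from the pose commanded when the call began, along the tool's axes at that moment; what a row does not reach only later rows make up. A row lasts 1/12 s, in which the tool goes at most 41.7 mm and 7.16 degrees, less where a joint would pass 70% of its speed; a pose out of reach is approached as far as the arm can. A call with a gripper value outside its range is refused whole. The fingers move at their own pace and stop on an object; the grip force is fixed at half the most. Time passes only in rows, so rows that repeat a pose let the fingers close. It gives the time, the measured TCP pose, the force and the opening at its end, in the units of the state.
- robot.get_obs(): the state, without advancing time (a new reading comes with each control period).
- snapshot(name): name is "side" or "top" or "wrist"; returns (picture, depth): 400x640x3 uint8, red, green, blue; 400x640 float32, m along the optical axis (not along the pixel's ray), 0 where there is no reading.
- calibration(name): a dict with "fx", "fy", "cx", "cy" (pixels), "k1" (the pictures are not rectified: a ray, as slopes to the right and down, at radius r is drawn at 1 + k1 r^2 times it, then the intrinsics apply), "rvec" (rotation vector, rad) and "tvec" (3), from world to camera coordinates, as OpenCV has them; the wrist camera has in their place "tool_from_camera" (4x4, takes a point from camera to tool coordinates, whose origin is the TCP and whose axes are the flange's). Camera axes: x right, y down, z forward; pixel columns grow to the right and rows downward; lengths in m; the calibration is good to about 2 mm. A picture is of the moment at which its call begins: read the wrist's pose just before it. calibration takes no time and is no camera call.
- robot.close_job(): hands the job in, once; it reports no verdict.
The state is a dict: "time": time; "joint_positions": joint angles; "qvel": joint speeds; "joint_torque": joint torques, N m; "tool_pos": TCP position; "ee_rot": TCP orientation; "wrist_force": force on the tool from outside, world axes, zero at the start; "wrist_torque": the same for the moment, N m; "width": finger opening in m.
Only numpy, scipy, OpenCV 4.12 (cv2) and the standard library are available. Lean on these libraries where they do the work, as an engineer would, in place of code of your own. Each camera call takes 0.05 s, during which the arm holds its last target. There are 200 camera calls.

## Working session

There is one attempt and no reset: what is moved stays moved. The work goes in short steps, Python scripts to look and compute and a tool call to move; the robot and the scene stay as the last step left them, time stands still between calls to the robot, and variables do not carry over. Pictures are saved under pics/ and viewed, about 8 in all and at most 12, crops included, and the job is handed in when it is done.

Besides the shell and the picture viewer there is one more tool, called after "Emit:" as a command line: name --argument value ..., lists and objects as JSON in quotes. servo_tool: Moves the arm, as the interface text tells. Its arguments: {"type":"object","properties":{"series":{"type":"string"}},"required":["series"]}

```bash
mkdir -p pics; cat > h.py <<'E'
import numpy as np, cv2
from scipy.spatial.transform import Rotation as R
from bench import robot, snapshot, calibration
def cam(name,obs=None):
    c=calibration(name); 
    if 'rvec' in c:
        M=cv2.Rodrigues(np.array(c['rvec'],float))[0]; t=np.array(c['tvec'],float).ravel()
        return c,M.T,-M.T@t   # cam->world
    T=np.array(c['tool_from_camera']); Rt=R.from_euler('xyz',obs['ee_rot']).as_matrix()
    return c,Rt@T[:3,:3],Rt@T[:3,3]+np.array(obs['tool_pos'])
def rays(c,px):
    px=np.atleast_2d(px).astype(float); d=np.c_[(px[:,0]-c['cx'])/c['fx'],(px[:,1]-c['cy'])/c['fy']]
    u=d.copy()
    for _ in range(10): u=d/(1+c['k1']*(u**2).sum(1,keepdims=True))
    return np.c_[u,np.ones(len(u))]
def toplane(cm,px,z):
    c,M,o=cm; r=rays(c,px)@M.T; return o+r*((z-o[2])/r[:,2])[:,None]
def cloud(cm,depth):
    c,M,o=cm; h,w=depth.shape; v,u=np.mgrid[:h,:w]
    r=rays(c,np.c_[u.ravel(),v.ravel()])*depth.reshape(-1,1)
    P=r@M.T+o; P[depth.ravel()==0]=np.nan; return P.reshape(h,w,3)
E
python3 - <<'E'
from h import *
o=robot.get_obs(); print(o)
for n in ['top','side','wrist']:
    p,d=snapshot(n); cv2.imwrite(f'pics/{n}0.png',p[:,:,::-1]); np.savez(f'{n}0.npz',p=p,d=d)
    print(n,cam(n,o)[2],cam(n,o)[1][:,2])
E
```

```text
{'time': 0.0, 'joint_positions': array([ 1.16891560e+00,  8.79795006e-02,  1.37220852e+00, -7.56823089e-06,
        1.68359672e+00, -1.03135579e-01]), 'qvel': array([ 0.00124931,  0.00052718, -0.00074694, -0.00114034,  0.00041381,
        0.0019915 ]), 'joint_torque': array([-1.85209741e-03, -3.40173161e+01, -3.02428973e+01,  7.15152360e-02,
        3.30972578e-02, -1.94105492e-04]), 'tool_pos': array([0.16169279, 0.52513778, 0.20431399]), 'ee_rot': array([-3.13941144e+00, -2.18199200e-04,  2.84284642e+00]), 'wrist_force': array([-0.50564527, -0.07655076, -0.52997639]), 'wrist_torque': array([ 0.02021984, -0.01268457,  0.04287022]), 'width': 0.09392676536063575}
top [0.36862299 0.17112276 1.01139244] [ 0.18786799  0.01559878 -0.98207041]
side [0.12344965 0.99159092 0.67055823] [ 0.39781131 -0.76236599 -0.51043537]
wrist [0.08356526 0.55050967 0.38325599] [ 0.26665413 -0.08359584 -0.96016005]
```

View pics/top0.png

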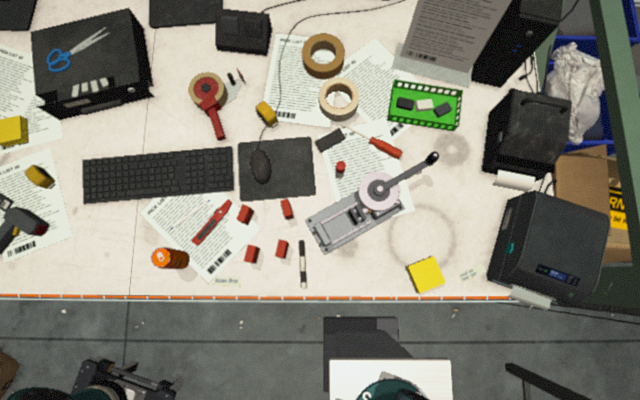

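View pics/side0.png

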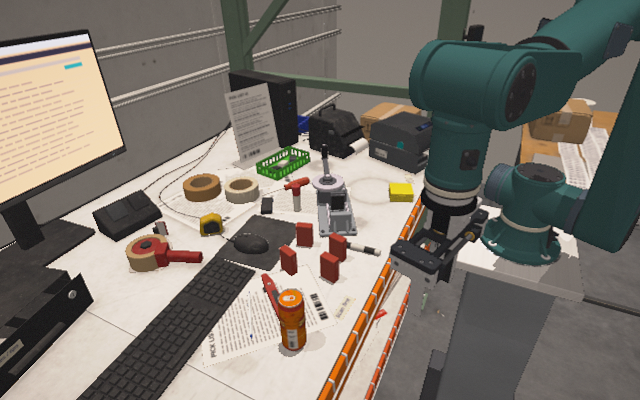

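```bash
python3 - <<'E'
from h import *
z=np.load('top0.npz'); p,d=z['p'],z['d']; cm=cam('top'); P=cloud(cm,d)
im=cv2.resize(p[130:280,200:460],None,fx=3,fy=3,interpolation=cv2.INTER_CUBIC); cv2.imwrite('pics/topcrop.png',im[:,:,::-1])
hsv=cv2.cvtColor(p,cv2.COLOR_RGB2HSV)
red=((hsv[...,0]<8)|(hsv[...,0]>172))&(hsv[...,1]>120)
Z=P[...,2]
m=(red&(Z>0.058)&(Z<0.085)).astype(np.uint8)
n,l,s,c=cv2.connectedComponentsWithStats(m)
for i in range(1,n):
    if s[i,4]<25: continue
    Q=P[l==i]; r=cv2.minAreaRect((Q[:,:2]*1000).astype(np.float32)); print(c[i],s[i,4],np.median(Q[:,2]),np.round(Q.mean(0),4),r)
roi=np.zeros(Z.shape,bool); roi[130:260,300:450]=1
for lo,hi,nm in [(.003,.022,'bed'),(.05,.064,'h58'),(.064,.078,'back70'),(.08,.1,'lever/quad'),(.1,.15,'knob')]:
    m=(roi&(Z>lo)&(Z<hi)).astype(np.uint8); n,l,s,c=cv2.connectedComponentsWithStats(m)
    for i in range(1,n):
        if s[i,4]<20: continue
        Q=P[l==i]; print(nm,c[i].round(),s[i,:],np.round(np.median(Q,0),4),cv2.minAreaRect((Q[:,:2]*1000).astype(np.float32)))
E
```

```text
[286.04761905 207.84920635] 126 0.06868201141494318 [0.5423 0.2724 0.0686] ((543.6708374023438, 272.76104736328125), (43.76200866699219, 19.775421142578125), 15.85935115814209)
[243.01587302 213.20634921] 126 0.06833389060277184 [0.5282 0.3861 0.068 ] ((528.5310668945312, 386.42315673828125), (19.288532257080078, 42.35575485229492), 69.95329284667969)
[280.84090909 248.33333333] 132 0.06865152649859019 [0.4359 0.2841 0.0686] ((435.7086181640625, 284.4205017089844), (19.70827293395996, 42.863426208496094), 78.7688217163086)
[249.85606061 253.28030303] 132 0.06831494256769355 [0.4232 0.3642 0.0681] ((423.2669372558594, 365.194091796875), (20.368112564086914, 41.28334045410156), 76.78337860107422)
bed [330. 140.] [315 130  32  23 413] [0.751  0.1547 0.014 ] ((752.7659912109375, 151.60385131835938), (48.83394241333008, 93.9984130859375), 22.168848037719727)
bed [361. 134.] [351 130  20  11  60] [0.7682 0.0645 0.014 ] ((772.2880249023438, 62.63489532470703), (60.449832916259766, 23.93446922302246), 52.44978713989258)
bed [383. 152.] [365 142  35  26 135] [0.716  0.0033 0.0156] ((716.39788
[... 1220 characters left out ...]
), 28.4898738861084)
back70 [322. 233.] [314 222  17  23 167] [0.4755 0.1777 0.0684] ((475.060791015625, 178.33694458007812), (62.1375617980957, 18.976627349853516), 27.508163452148438)
lever/quad [399. 178.] [373 158  61  38 474] [ 0.6169 -0.0226  0.0888] ((624.064697265625, -32.500640869140625), (30.229167938232422, 174.62765502929688), 30.551776885986328)
lever/quad [340. 166.] [335 161  11  11  95] [0.6488 0.1301 0.0934] ((650.8434448242188, 129.49314880371094), (25.546428680419922, 26.035310745239258), 33.26349639892578)
knob [432. 157.] [426 151  13  13 118] [ 0.6599 -0.1021  0.1318] ((662.7864990234375, -104.03916931152344), (23.999237060546875, 22.78003692626953), 0.8867816925048828)
```

View pics/topcrop.png

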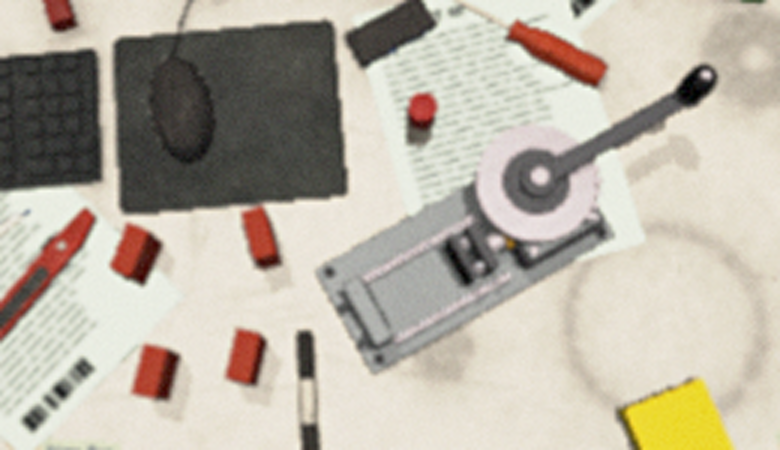

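```bash
cat >> h.py <<'E'
def mv(x,y,z,yawdeg,o=None):
    o=o or robot.get_obs(); p=np.array(o['tool_pos']); Rt=R.from_euler('xyz',o['ee_rot']).as_matrix()
    s=Rt.T@(np.array([x,y,z])-p)*100; cur=np.degrees(o['ee_rot'][2]); dy=(yawdeg-cur+90)%180-90
    print('shift cm',s.round(2),'turn',round(-np.radians(dy),3),'yaw now',round(cur,1),'pos',p.round(4),'F',np.round(o['wrist_force'],1),'w',round(o['width'],4),'t',round(o['time'],2))
E
python3 - <<'E'
from h import *
mv(.5437,.2728,.2,105.9)
z=np.load('top0.npz'); P=cloud(cam('top'),z['d']); Z=P[...,2]
roi=np.zeros(Z.shape,bool); roi[150:230,345:415]=1
print('hub max',np.sort(Z[roi])[-10:])
m=roi&(Z>.068)&(Z<.08)&(P[...,1]<.085)
Q=P[m][:,:2]; c=cv2.minEnclosingCircle((Q*1000).astype(np.float32)); print(c)
m=roi&(Z>.1); print(m.sum(), P[m].mean(0) if m.any() else '')
E
```

```text
shift cm [-43.93 -12.88   0.47] turn 0.994 yaw now 162.9 pos [0.1618 0.5252 0.2046] F [-0.7 -0.2  0.4] w 0.0943 t 0.15
hub max [nan nan nan nan nan nan nan nan nan nan]
((563.5458984375, 16.70537757873535), 90.1540298461914)
0
```

Emit:
servo_tool --series "-1 -1.5 -0.5 0 0.05; -1 -5 -1.5 0.2 0.15; -1 -9 -2.6 0.3 0.27; -1 -13 -3.8 0.4 0.39; -1 -17 -5 0.5 0.51; -1 -21 -6.2 0.5 0.63; -1 -25 -7.3 0.5 0.75; -1 -29 -8.5 0.5 0.87; -1 -33 -9.7 0.5 0.99; -1 -37 -10.8 0.5 0.994; -1 -40.5 -11.9 0.5 0.994; -1 -43 -12.6 0.5 0.994; -1 -43.9 -12.9 0.5 0.994; -1 -43.9 -12.9 0.5 0.994; -1 -43.9 -12.9 0.5 0.994"

```text
time: 1.4
tool_pos: [0.5429, 0.2734, 0.2]
ee_rot: [-3.14, -0.001, 1.849]
wrist_force: [-0.6, 0.5, 0.0]
width: 0.0937
```

```bash
cat > see.py <<'E'
from h import *
import sys
o=robot.get_obs(); p,d=snapshot('wrist'); cv2.imwrite(f'pics/{sys.argv[1]}.png',p[:,:,::-1]); np.savez(f'{sys.argv[1]}.npz',p=p,d=d)
cm=cam('wrist',o); P=cloud(cm,d); Z=P[...,2]
hsv=cv2.cvtColor(p,cv2.COLOR_RGB2HSV); red=((hsv[...,0]<8)|(hsv[...,0]>172))&(hsv[...,1]>120)
m=(red&(Z>0.06)&(Z<0.09)).astype(np.uint8); n,l,s,c=cv2.connectedComponentsWithStats(m)
for i in range(1,n):
    if s[i,4]>200:
        Q=P[l==i]; print('red',c[i].round(),s[i,4],np.median(Q[:,2]).round(4),cv2.minAreaRect((Q[:,:2]*1000).astype(np.float32)))
E
python3 see.py w1; python3 -c "
from h import *
mv(.5437,.2728,.035,105.9)"
```

```text
red [214.  59.] 1360 0.0696 ((424.3797912597656, 366.58367919921875), (20.545278549194336, 44.20886993408203), 77.43209075927734)
red [340.  63.] 1001 0.0697 ((529.663330078125, 388.5727844238281), (20.530126571655273, 42.74095153808594), 69.4778823852539)
red [211. 155.] 1210 0.0695 ((437.6484375, 286.9988708496094), (22.00052261352539, 44.194419860839844), 78.13890838623047)
red [340. 197.] 213 0.0696 ((558.2803955078125, 279.4100646972656), (13.729142189025879, 19.337488174438477), 16.078245162963867)
shift cm [-0.16  0.11 16.53] turn 0.002 yaw now 106.0 pos [0.5424 0.274  0.2003] F [-0.5 -0.   0.8] w 0.0938 t 1.45
```

View pics/w1.png

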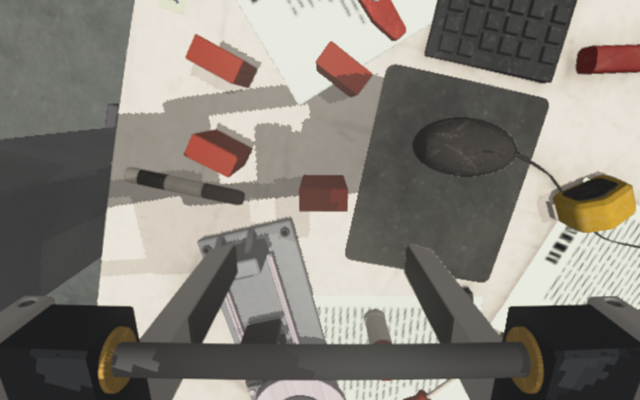

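Emit:
servo_tool --series "-1 0.1 0.15 2 0; -1 0.1 0.15 6 0; -1 0.1 0.15 10 0; -1 0.1 0.15 13 0; -1 0.1 0.15 15 0; -1 0.1 0.15 16.3 0; -1 0.1 0.15 16.5 0; 0.3 0.1 0.15 16.5 0; 0.6 0.1 0.15 16.5 0; 0.6 0.1 0.15 16.5 0; 0.6 0.1 0.15 16.5 0; 0.6 0.1 0.15 16.5 0; 0.6 0.1 0.15 16.5 0; 0.6 0.1 0.15 15.5 0; 0.6 0.1 0.15 12.5 0; 0.6 0.1 0.15 9 0; 0.6 0.1 0.15 6 0; 0.6 0.1 0.15 4 0; 0.6 0.1 0.15 3 0; 0.6 0.1 0.15 3 0"

```text
time: 3.12
tool_pos: [0.5462, 0.275, 0.1744]
ee_rot: [3.135, -0.001, 1.849]
wrist_force: [0.1, -0.9, -0.3]
width: 0.0446
```

```bash
python3 - <<'E'
from h import *
o=robot.get_obs(); print(o['tool_pos'],o['width'],o['wrist_force'],o['joint_positions'])
p,d=snapshot('wrist'); np.savez('w2.npz',p=p,d=d)
z=np.load('w1.npz'); 
# red in hand
hsv=cv2.cvtColor(p,cv2.COLOR_RGB2HSV); red=((hsv[...,0]<8)|(hsv[...,0]>172))&(hsv[...,1]>120)
P=cloud(cam('wrist',o),d); m=red&(abs(P[...,2]-(o['tool_pos'][2]+.035))<.006)
n,l,s,c=cv2.connectedComponentsWithStats(m.astype(np.uint8))
for i in range(1,n):
    if s[i,4]>150:
        Q=P[l==i]; print(c[i],s[i,4],Q[:,2].mean(),cv2.minAreaRect((Q[:,:2]*1000).astype(np.float32)))
# press yaw/nest from w1: backstop top, pad top
E
```

```text
[0.54615813 0.27504545 0.17442577] 0.044574064262042384 [ 0.05078219 -0.86903768 -0.33039612] [3.73786679e-01 2.26594220e-01 1.27335830e+00 7.99478435e-05
 1.63499235e+00 9.59176025e-02]
```

```bash
python3 - <<'E'
from h import *
o=robot.get_obs()
ow=dict(tool_pos=[0.5424,0.2740,0.2003],ee_rot=[-3.14,-0.001,np.radians(106.0)])
z=np.load('w1.npz'); P=cloud(cam('wrist',ow),z['d']); Z=P[...,2]
near=(abs(P[...,0]-.5)<.12)&(abs(P[...,1]-.13)<.12)
for lo,hi in [(.064,.078),(.018,.028),(.006,.018)]:
    m=(near&(Z>lo)&(Z<hi)).astype(np.uint8); n,l,s,c=cv2.connectedComponentsWithStats(m)
    for i in range(1,n):
        if s[i,4]<60: continue
        Q=P[l==i]; print(lo,c[i].round(),s[i,4],np.round(np.median(Q,0),4),cv2.minAreaRect((Q[:,:2]*1000).astype(np.float32)))
z=np.load('w2.npz'); cv2.imwrite('pics/w2.png',z['p'][:,:,::-1])
E
```

```text
0.064 [248. 268.] 434 [0.4927 0.1902 0.0696] ((490.6197814941406, 186.530517578125), (28.906288146972656, 19.99029541015625), 29.694358825683594)
0.064 [298. 390.] 1473 [0.5771 0.0647 0.0754] ((574.0740966796875, 63.414249420166016), (94.0445556640625, 30.518186569213867), 20.697660446166992)
0.018 [278. 288.] 697 [0.5294 0.149  0.0222] ((528.3179931640625, 146.98187255859375), (17.813495635986328, 153.2871551513672), 34.86398696899414)
0.018 [234. 316.] 332 [0.4867 0.0996 0.0218] ((487.8453063964844, 96.74458312988281), (8.151394844055176, 67.04389953613281), 29.292552947998047)
0.018 [264. 323.] 130 [0.5234 0.1016 0.0246] ((522.0133056640625, 100.60163879394531), (42.28067398071289, 6.563567161560059), 22.532630920410156)
0.006 [203. 190.] 1170 [0.42   0.2375 0.0152] ((422.21453857421875, 235.1753692626953), (85.17826080322266, 17.142045974731445), 3.2043204307556152)
0.006 [283. 273.] 4264 [0.5347 0.1716 0.012 ] ((514.6381225585938, 128.39500427246094), (111.315185546875, 171.19850158691406), 29.76691436767578)
0.006 [259. 300.] 2357 [0.508  0.1206 0.012 ] ((511.77557373046875, 113.20266723632812), (53.59696578979492, 120.24523162841797), 29.666423797607422)
0.006 [230. 322.] 254 [0.4822 0.0815 0.0119] ((482.5053405761719, 81.0678482055664), (8.903780937194824, 60.82712173461914), 30.745922088623047)
```

View pics/w2.png

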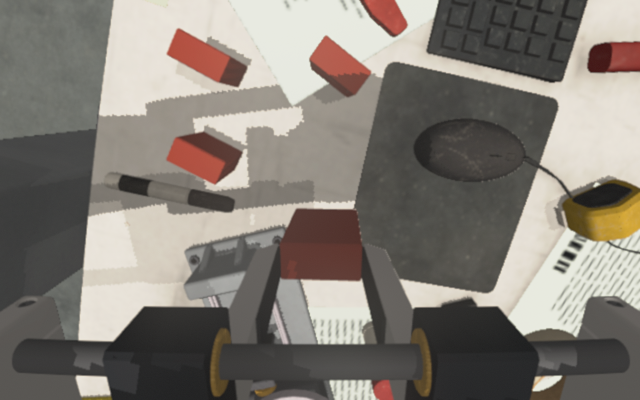

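```bash
python3 -c "
from h import *
mv(.4870,.1571,.1744,119.5)"
```

```text
shift cm [-9.71 -8.81 -0.29] turn -0.237 yaw now 105.9 pos [0.5451 0.2746 0.1717] F [-0.6 -0.2 -1.5] w 0.0445 t 3.17
```

Emit:
servo_tool --series "0.6 -0.5 -0.5 0 -0.02; 0.6 -2 -1.8 0 -0.06; 0.6 -4 -3.6 0 -0.11; 0.6 -6 -5.4 0 -0.16; 0.6 -8 -7.2 0 -0.21; 0.6 -9.2 -8.4 0 -0.23; 0.6 -9.7 -8.8 0 -0.237; 0.6 -9.7 -8.8 0 -0.237; 0.6 -9.7 -8.8 0 -0.237; 0.6 -9.7 -8.8 0 -0.237"

```text
time: 4.0
tool_pos: [0.4868, 0.1578, 0.1696]
ee_rot: [-3.141, -0.001, 2.086]
wrist_force: [-0.1, 0.3, -1.7]
width: 0.0441
```

```bash
python3 see.py w3; python3 -c "
from h import *
mv(.4870,.1571,.0485,119.5)"
```

```text
red [347.  32.] 1814 0.0696 ((436.8392028808594, 286.01251220703125), (21.30485725402832, 43.67646408081055), 77.97044372558594)
shift cm [-0.09 -0.02 12.13] turn 0.001 yaw now 119.5 pos [0.4869 0.1579 0.1698] F [ 0.6  1.3 -1.3] w 0.0441 t 4.05
```

View pics/w3.png

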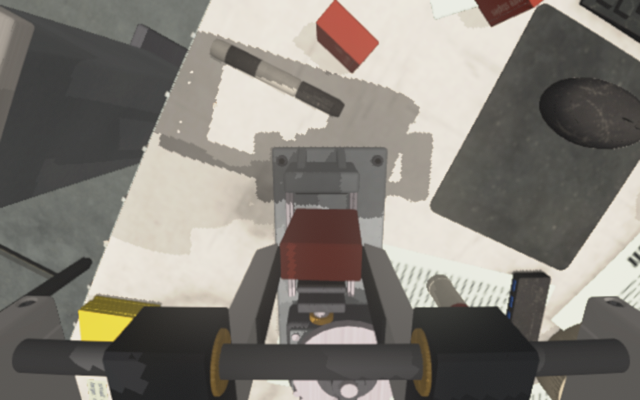

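Emit:
servo_tool --series "0.6 -0.1 0 1 0; 0.6 -0.1 0 4 0; 0.6 -0.1 0 7 0; 0.6 -0.1 0 9 0; 0.6 -0.1 0 10.5 0; 0.6 -0.1 0 11.5 0; 0.6 -0.1 0 12.1 0; 0.6 -0.1 0 12.1 0; 0.6 -0.1 0 12.1 0"

```text
time: 4.8
tool_pos: [0.4905, 0.156, 0.0574]
ee_rot: [3.135, 0.005, 2.087]
wrist_force: [-8.6, -4.0, 30.9]
width: 0.045
```

```bash
python3 -c "
from h import *
mv(.4870,.1571,.0475,119.5)"
```

```text
shift cm [ 0.27 -0.26  0.98] turn 0.001 yaw now 119.6 pos [0.4905 0.156  0.0574] F [-8.6 -4.  30.9] w 0.045 t 4.8
```

Emit:
servo_tool --series "0.6 0 0 -1 0; 0.6 0 0 -3 0; 0.6 0 0 -4 0; 0.6 0 0 -4 0; 0.6 0 0 -4 0"

```text
time: 5.22
tool_pos: [0.4874, 0.1566, 0.0892]
ee_rot: [3.141, 0.0, 2.086]
wrist_force: [0.1, 0.8, -0.8]
width: 0.0449
```

```bash
python3 - <<'E'
from h import *
mv(.4870,.1571,.0475,119.5)
p,d=snapshot('side'); P=cloud(cam('side'),d)
np.savez('s1.npz',p=p,d=d)
p2,d2=snapshot('wrist'); np.savez('w4.npz',p=p2,d=d2)
c=cv2.resize(p[160:260,270:400],None,fx=4,fy=4,interpolation=cv2.INTER_CUBIC)
cv2.imwrite('pics/s1.png',c[:,:,::-1])
hsv=cv2.cvtColor(p,cv2.COLOR_RGB2HSV); red=((hsv[...,0]<8)|(hsv[...,0]>172))&(hsv[...,1]>120)
m=red&(P[...,1]<.2)&(P[...,1]>.1)&(P[...,0]<.6)&(P[...,0]>.42)
Q=P[m]; print(len(Q), Q.min(0),Q.max(0))
ex=np.array([.870,.492]);ey=np.array([-.492,.870]);
L=np.c_[(Q[:,:2]-[.5,.134])@ex,(Q[:,:2]-[.5,.134])@ey]
print(L.min(0),L.max(0),np.percentile(L,[5,50,95],axis=0))
E
```

```text
shift cm [ 0.07 -0.01  4.17] turn 0.001 yaw now 119.5 pos [0.4874 0.1566 0.0892] F [ 0.1  0.8 -0.8] w 0.0449 t 5.22
243 [0.46440278 0.10562179 0.02622224] [0.53755525 0.18048478 0.12051686]
[-0.01940491 -0.04316623] [0.02229352 0.0416385 ] [[-0.01619626  0.02434895]
 [ 0.00172602  0.03730971]
 [ 0.02192564  0.04019248]]
```

View pics/s1.png

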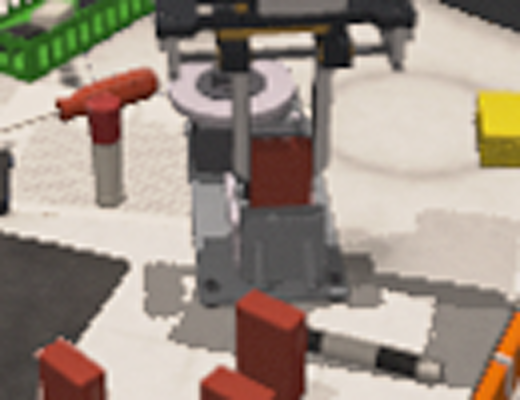

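```bash
python3 - <<'E'
from h import *
for n,tp,yaw in [('w2',(.5451,.2746,.1717),105.9),('w3',(.4869,.1579,.1698),119.5),('w4',(.4874,.1566,.0892),119.5)]:
    z=np.load(n+'.npz'); ow=dict(tool_pos=tp,ee_rot=[-3.14,0,np.radians(yaw)])
    P=cloud(cam('wrist',ow),z['d']); Rt=R.from_euler('xyz',ow['ee_rot']).as_matrix()
    print(n)
    for r in list(range(150,290,7)): print(r,z['p'][r,320],((P[r,320]-tp)@Rt*1000).round(1))
z=np.load('w4.npz'); cv2.imwrite('pics/w4.png',z['p'][:,:,::-1])
E
```

```text
w2
150 [153 147 137] [ 40.9   0.  174.3]
157 [153 146 137] [ 34.    0.  173.4]
164 [153 146 137] [ 26.9   0.  173.4]
171 [152 145 137] [ 19.7   0.  173.7]
178 [152 147 137] [ 12.6   0.  173.2]
185 [151 146 136] [  5.    0.  174.1]
192 [151 144 134] [ -2.6   0.  175. ]
199 [153 147 137] [ -9.9   0.  174.1]
206 [230 224 215] [-17.9   0.  175.4]
213 [84 55 49] [12.   0.1 52.3]
220 [84 55 49] [11.8  0.1 37.4]
227 [84 55 49] [12.1  0.1 22.7]
234 [84 54 48] [12.2  0.1 10.2]
241 [84 54 48] [11.9  0.1  0.1]
248 [96 58 51] [ 9.9  0.1 -5. ]
255 [96 58 52] [ 5.6  0.1 -4.5]
262 [97 59 52] [nan nan nan]
269 [96 60 54] [-3.   0.1 -3.9]
276 [97 63 56] [-7.1  0.1 -4.4]
283 [228 223 213] [-1.076e+02  1.000e-01  1.744e+02]
w3
150 [111 110 107] [nan nan nan]
157 [113 112 110] [ 36.1   0.  158.1]
164 [83 82 79] [ 32.2   0.  140.2]
171 [85 85 82] [ 32.4   0.  102.3]
178 [94 94 91] [27.4  0.  98.7]
185 [93 92 90] [21.4  0.1 99.7]
192 [78 77 75] [1.510e+01 1.000e-01 1.014e+02]
199 [108 106 105] [ -5.6   0.  157.8]
206 [160 158 156] [-1.310e+01  1.000e-01  1.588e+02]
213 [83 52 47] [11.9  0.1 52.8]
220 [83 
[... 302 characters left out ...]
e+01  1.000e-01  1.012e+02]
w4
150 [148 141 133] [51.   0.  88.7]
157 [104 101  96] [46.9  0.  80.1]
164 [106 105 102] [42.3  0.  76.3]
171 [104 103 101] [37.2  0.1 75.6]
178 [76 75 73] [33.7  0.1 66.9]
185 [76 74 72] [33.5  0.1 44.6]
192 [75 74 73] [33.9  0.1 23.3]
199 [85 85 83] [30.9  0.1 18.3]
206 [85 83 83] [26.3  0.1 19.5]
213 [83 82 81] [22.4  0.1 18.4]
220 [78 76 75] [17.9  0.1 18.6]
227 [75 43 38] [14.2  0.1 16.8]
234 [74 42 37] [14.4  0.1  4.2]
241 [74 41 36] [14.4  0.1 -6.3]
248 [74 40 36] [ 14.4   0.1 -15.7]
255 [86 46 38] [ 14.3   0.1 -24.3]
262 [87 46 39] [ 11.2   0.1 -25.4]
269 [87 45 39] [  7.5   0.1 -25.5]
276 [87 45 39] [  3.    0.1 -23.9]
283 [86 46 40] [ -0.6   0.1 -24.4]
```

View pics/w4.png

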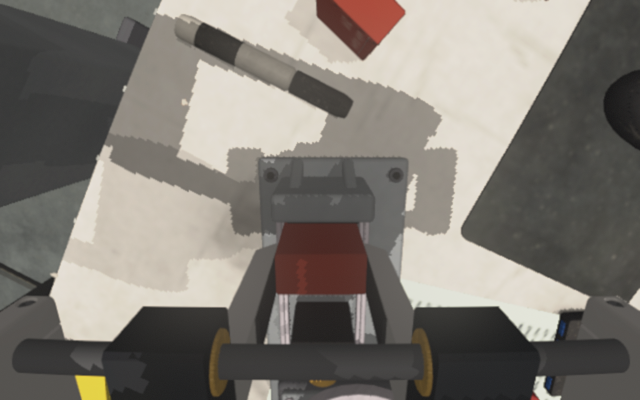

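Emit:
servo_tool --series "0.6 -0.15 0 0.8 0; 0.6 -0.15 0 1.8 0; 0.6 -0.15 0 2.7 0; 0.6 -0.15 0 3.1 0; 0.6 -0.15 0 3.1 0; 0.6 -0.15 0 3.1 0; 0.3 -0.15 0 3.1 0; 0 -0.15 0 3.1 0; -0.2 -0.15 0 3.1 0; -0.3 -0.15 0 3.1 0; -0.3 -0.15 0 3.1 0; -0.3 -0.15 0 3.1 0; -0.3 -0.15 0 2 0; -0.3 -0.15 0 -1 0; -0.3 -0.15 0 -5 0; -0.3 -0.15 0 -9 0; -0.3 -0.15 0 -9 0; -0.3 -0.15 0 -9 0"

```text
time: 6.82
tool_pos: [0.49, 0.1554, 0.1841]
ee_rot: [3.133, 0.003, 2.086]
wrist_force: [-0.4, -0.4, -0.3]
width: 0.0609
```

```bash
cat > prof.py <<'E'
from h import *
import sys
o=robot.get_obs(); p,d=snapshot('wrist'); np.savez(sys.argv[1]+'.npz',p=p,d=d); cv2.imwrite(f'pics/{sys.argv[1]}.png',p[:,:,::-1])
P=cloud(cam('wrist',o),d); N=np.array([.5,.134,0]); ex=np.array([.870,.492,0]);ey=np.array([-.492,.870,0])
L=np.stack([(P-N)@ex,(P-N)@ey,P[...,2]],-1)*1000
hsv=cv2.cvtColor(p,cv2.COLOR_RGB2HSV); red=((hsv[...,0]<9)|(hsv[...,0]>172))&(hsv[...,1]>95)
m=red&(L[...,2]>55)&(np.abs(L[...,0])<60)&(np.abs(L[...,1])<60)
n,l,s,c=cv2.connectedComponentsWithStats(m.astype(np.uint8))
for i in range(1,n):
    if s[i,4]>60:
        Q=L[l==i]; zt=np.percentile(Q[:,2],90); T=Q[Q[:,2]>zt-5]
        print('nest red',c[i].round(),s[i,4],'top',zt.round(1),'x',np.percentile(T[:,0],[2,98]).round(1),'y',np.percentile(T[:,1],[2,98]).round(1), [np.round(v,1) for v in cv2.minAreaRect(T[:,:2].astype(np.float32))])
E
python3 prof.py w5; python3 -c "
from h import *
mv(.4368,.2860,.18,78)"
```

```text
nest red [317. 201.] 1439 top 82.5 x [-20.8  20.9] y [19.1 39. ] [array([ 0.1, 29. ]), array([21. , 43.5]), np.float64(89.8)]
shift cm [13.94  1.95  0.11] turn 0.725 yaw now 119.5 pos [0.4885 0.155  0.1812] F [-0.2 -0.8 -0.5] w 0.0612 t 6.87
```

Emit:
servo_tool --series "-1 1 0.15 0 0.06; -1 3.5 0.5 0 0.18; -1 6.5 0.9 0 0.3; -1 9.5 1.3 0 0.42; -1 12 1.65 0 0.54; -1 13.4 1.85 0 0.65; -1 13.9 1.95 0 0.725; -1 13.9 1.95 1.5 0.725; -1 13.9 1.95 5 0.725; -1 13.9 1.95 8.5 0.725; -1 13.9 1.95 11.5 0.725; -1 13.9 1.95 13.6 0.725; -1 13.9 1.95 14.3 0.725; -1 13.9 1.95 14.4 0.725; -1 13.9 1.95 14.4 0.725"

```text
time: 8.12
tool_pos: [0.436, 0.2853, 0.035]
ee_rot: [-3.14, 0.001, 1.361]
wrist_force: [0.4, -0.0, -0.3]
width: 0.0938
```

Emit:
servo_tool --series "0.4 0 0 0 0; 1 0 0 0 0; 1 0 0 0 0; 1 0 0 0 0; 1 0 0 0 0; 1 0 0 0 0; 1 0 0 0 0; 1 0 0 0 0; 1 0 0 0 0; 1 0 0 0 0; 1 0 0 0 0; 1 0 0 -0.3 0; 1 0 0 -1 0; 1 0 0 -1 0"

```text
time: 9.28
tool_pos: [0.4372, 0.2859, 0.0469]
ee_rot: [3.14, -0.002, 1.361]
wrist_force: [-0.3, 0.7, -1.6]
width: 0.0447
```

```bash
cat > hand.py <<'E'
from h import *
import sys
o=robot.get_obs(); p,d=snapshot('wrist'); np.savez('hand.npz',p=p,d=d); tp=np.array(o['tool_pos'])
P=cloud(cam('wrist',o),d); L=(P-tp)@R.from_euler('xyz',o['ee_rot']).as_matrix()*1000
m=(np.abs(L[...,1])<20)&(np.abs(L[...,0])<25)&(L[...,2]>-45)&(L[...,2]<60)
Q=L[m]; zt=np.percentile(Q[:,2],3); f=Q[Q[:,2]>zt+8]; t=Q[Q[:,2]<zt+6]
print('top z above tcp',-np.median(t[:,2]).round(1),'front face x',np.median(f[:,0]).round(1) if len(f) else '', 'face slope pts',[(int(z),np.median(f[abs(f[:,2]-z)<4,0]).round(1)) for z in range(-30,60,10) if (abs(f[:,2]-z)<4).sum()>20],'face yaw',np.polyfit(f[:,1],f[:,0],1)[0].round(3))
a=list(map(float,sys.argv[1:]))
mv(*a,o=o)
E
python3 hand.py .5 .1351 .16 119.5
```

```text
top z above tcp 34.0 front face x 11.9 face slope pts [(-30, np.float64(11.9)), (-20, np.float64(11.9)), (-10, np.float64(11.8)), (0, np.float64(11.9)), (10, np.float64(11.9)), (20, np.float64(11.8)), (30, np.float64(11.9)), (50, np.float64(16.4))] face yaw 0.001
shift cm [-13.42   9.31 -11.31] turn -0.725 yaw now 78.0 pos [0.4372 0.2859 0.0469] F [-0.3  0.7 -1.6] w 0.0447 t 9.28
```

Emit:
servo_tool --series "1 0 0 -1 0; 1 0 0 -3.5 0; 1 0 0 -6.5 0; 1 -0.5 0.4 -9 -0.05; 1 -2 1.4 -10.8 -0.12; 1 -4.5 3.1 -11.3 -0.23; 1 -7 4.9 -11.3 -0.34; 1 -9.5 6.6 -11.3 -0.45; 1 -11.5 8 -11.3 -0.56; 1 -12.8 8.9 -11.3 -0.67; 1 -13.4 9.3 -11.3 -0.725; 1 -13.4 9.3 -11.3 -0.725; 1 -13.4 9.3 -11.3 -0.725; 1 -13.4 9.3 -11.3 -0.725"

```text
time: 10.5
tool_pos: [0.4992, 0.1356, 0.1588]
ee_rot: [3.141, -0.0, 2.085]
wrist_force: [0.2, 0.2, -0.7]
width: 0.0447
```

```bash
python3 hand.py .4985 .1367 .049 119.5
```

```text
top z above tcp 34.1 front face x 12.0 face slope pts [(-30, np.float64(11.9)), (-20, np.float64(12.0)), (-10, np.float64(12.0)), (0, np.float64(11.9)), (10, np.float64(11.9)), (20, np.float64(11.9)), (30, np.float64(12.0))] face yaw 0.001
shift cm [ 1.300e-01 -1.000e-02  1.098e+01] turn -0.001 yaw now 119.5 pos [0.4992 0.1356 0.1588] F [ 0.2  0.2 -0.7] w 0.0447 t 10.5
```

Emit:
servo_tool --series "1 0.13 0 1 0; 1 0.13 0 3.5 0; 1 0.13 0 6 0; 1 0.13 0 8 0; 1 0.13 0 9.5 0; 1 0.13 0 10.5 0; 1 0.13 0 10.9 0; 1 0.13 0 10.9 0; 1 0.13 0 10.9 0; 0.3 0.13 0 10.9 0; 0 0.13 0 10.9 0; -0.2 0.13 0 10.9 0; -0.3 0.13 0 10.9 0; -0.3 0.13 0 10.9 0; -0.3 0.13 0 10.9 0; -0.3 0.13 0 9.5 0; -0.3 0.13 0 6 0; -0.3 0.13 0 2 0; -0.3 0.13 0 -2 0; -0.3 0.13 0 -2 0"

```text
time: 12.22
tool_pos: [0.5033, 0.1369, 0.1885]
ee_rot: [3.125, 0.006, 2.086]
wrist_force: [0.4, 0.3, 1.5]
width: 0.0607
```

```bash
python3 prof.py w6; python3 -c "
from h import *
mv(.4240,.3662,.18,77)"
```

```text
nest red [314. 187.] 2931 top 82.6 x [-20.3  21.8] y [-5.5 38.7] [array([ 0.6, 16.4]), array([44.8, 46.2]), np.float64(0.7)]
shift cm [23.81  4.52  0.41] turn 0.742 yaw now 119.5 pos [0.5019 0.1367 0.1846] F [-0.6 -0.7 -0.7] w 0.0614 t 12.27
```

Emit:
servo_tool --series "-1 1 0.2 0 0.06; -1 4 0.8 0 0.18; -1 8 1.6 0 0.3; -1 12 2.4 0 0.42; -1 16 3.2 0 0.54; -1 20 4.05 0 0.66; -1 22.6 4.6 0 0.742; -1 23.6 4.8 0 0.742; -1 23.6 4.8 1.5 0.742; -1 23.6 4.8 5 0.742; -1 23.6 4.8 8.5 0.742; -1 23.6 4.8 11.5 0.742; -1 23.6 4.8 13.6 0.742; -1 23.6 4.8 14.3 0.742; -1 23.6 4.8 14.4 0.742; -1 23.6 4.8 14.4 0.742"

```text
time: 13.6
tool_pos: [0.4245, 0.3649, 0.0344]
ee_rot: [-3.141, 0.0, 1.344]
wrist_force: [0.6, 0.2, -0.7]
width: 0.0941
```

```bash
python3 -c "
from h import *
mv(.4238,.3660,.035,77)"
```

```text
shift cm [ 0.09 -0.09 -0.06] turn 0.0 yaw now 77.0 pos [0.4245 0.3649 0.0344] F [ 0.6  0.2 -0.7] w 0.0941 t 13.6
```

Emit:
servo_tool --series "0.4 0.1 -0.1 0 0; 1 0.1 -0.1 0 0; 1 0.1 -0.1 0 0; 1 0.1 -0.1 0 0; 1 0.1 -0.1 0 0; 1 0.1 -0.1 0 0; 1 0.1 -0.1 0 0; 1 0.1 -0.1 0 0; 1 0.1 -0.1 0 0; 1 0.1 -0.1 0 0; 1 0.1 -0.1 0 0; 1 0.1 -0.1 -0.3 0; 1 0.1 -0.1 -1 0; 1 0.1 -0.1 -3 0; 1 0.1 -0.1 -6 0; 1 0.1 -0.1 -9 0; 1 0.1 -0.1 -11 0; 1 0.1 -0.1 -12 0; 1 0.1 -0.1 -12 0; 1 0.1 -0.1 -12 0"

```text
time: 15.27
tool_pos: [0.4235, 0.3663, 0.1543]
ee_rot: [3.142, -0.0, 1.344]
wrist_force: [-0.8, -1.1, -1.6]
width: 0.0447
```

```bash
python3 hand.py .511 .1145 .16 119.5
```

```text
top z above tcp 35.0 front face x 11.3 face slope pts [(-30, np.float64(11.3)), (-20, np.float64(11.3)), (-10, np.float64(11.3)), (0, np.float64(11.3)), (10, np.float64(11.3)), (20, np.float64(11.3)), (30, np.float64(11.3))] face yaw 0.001
shift cm [-22.57  14.19  -0.57] turn -0.742 yaw now 77.0 pos [0.4235 0.3663 0.1543] F [-0.8 -1.1 -1.6] w 0.0447 t 15.27
```

Emit:
servo_tool --series "1 -1 0.6 0 -0.05; 1 -3.5 2.2 -0.3 -0.15; 1 -7 4.4 -0.6 -0.27; 1 -10.5 6.6 -0.6 -0.39; 1 -14 8.8 -0.6 -0.51; 1 -17.5 11 -0.6 -0.62; 1 -20 12.6 -0.6 -0.7; 1 -21.8 13.7 -0.6 -0.742; 1 -22.5 14.15 -0.6 -0.742; 1 -22.5 14.15 -0.6 -0.742; 1 -22.5 14.15 -0.6 -0.742; 1 -22.5 14.15 -0.6 -0.742"

```text
time: 16.32
tool_pos: [0.51, 0.1166, 0.1595]
ee_rot: [-3.14, -0.002, 2.087]
wrist_force: [-0.4, 0.3, -0.2]
width: 0.0449
```

```bash
python3 hand.py .5107 .1150 .048 119.5
```

```text
top z above tcp 35.1 front face x 11.4 face slope pts [(-30, np.float64(11.5)), (-20, np.float64(11.4)), (-10, np.float64(11.4)), (0, np.float64(11.4)), (10, np.float64(11.4)), (20, np.float64(11.4)), (30, np.float64(11.4))] face yaw 0.001
shift cm [-0.2  -0.   11.15] turn 0.001 yaw now 119.6 pos [0.51   0.1166 0.1595] F [-0.4  0.3 -0.2] w 0.0449 t 16.32
```

Emit:
servo_tool --series "1 -0.15 0 1 0; 1 -0.15 0 3.5 0; 1 -0.15 0 6 0; 1 -0.15 0 8 0; 1 -0.15 0 9.2 0; 1 -0.15 0 9.2 0"

```text
time: 16.87
tool_pos: [0.5087, 0.1145, 0.0646]
ee_rot: [-3.135, -0.003, 2.087]
wrist_force: [-1.1, 0.0, -1.2]
width: 0.0451
```

```bash
python3 -c "
from h import *
mv(.5107,.1150,.048,119.5)"
```

```text
shift cm [-0.06  0.21  1.65] turn 0.001 yaw now 119.6 pos [0.5087 0.1145 0.0646] F [-1.1  0.  -1.2] w 0.0451 t 16.87
```

Emit:
servo_tool --series "1 0 0 0 0; 1 0 0 0 0; 1 0 0 1 0; 1 0 0 1.9 0; 1 0 0 1.9 0; 1 0 0 1.9 0; 0.3 0 0 1.9 0; 0 0 0 1.9 0; -0.2 0 0 1.9 0; -0.3 0 0 1.9 0; -0.3 0 0 1.9 0; -0.3 0 0 1.9 0; -0.3 0 0 0.5 0; -0.3 0 0 -3 0; -0.3 0 0 -7 0; -0.3 0 0 -11 0; -0.3 0 0 -11 0; -0.3 0 0 -11 0"

```text
time: 18.37
tool_pos: [0.5135, 0.1143, 0.1822]
ee_rot: [3.134, 0.003, 2.086]
wrist_force: [-0.5, 0.4, 0.1]
width: 0.0614
```

```bash
python3 prof.py w7; python3 -c "
from h import *
mv(.6640,-.1035,.2,119.5)"
```

```text
nest red [317. 175.] 4800 top 82.5 x [-20.4  21.8] y [-31.9  38. ] [array([0.8, 2.7]), array([44.9, 73.9]), np.float64(1.8)]
shift cm [-26.42   2.51  -2.03] turn 0.0 yaw now 119.5 pos [0.512  0.1141 0.1794] F [-0.3  0.2 -1.2] w 0.0606 t 18.42
```

View pics/w7.png

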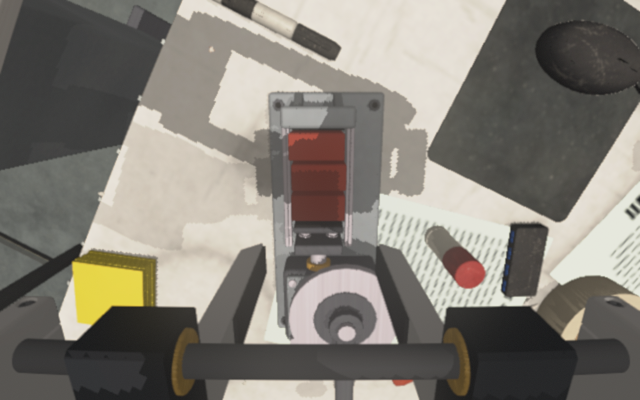

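```bash
python3 - <<'E'
from h import *
from scipy.optimize import least_squares
N=np.array([.5,.134]); ex=np.array([.870,.492]);ey=np.array([-.492,.870])
o=dict(tool_pos=[.512,.1141,.1794],ee_rot=[-3.1416,0,2.086])
w=np.load('w7.npz'); t=np.load('top0.npz')
for nm,z,cm in [('w',w,cam('wrist',o)),('t',t,cam('top'))]:
    P=cloud(cm,z['d']); p=z['p'].astype(int)
    m=(P[...,2]>.066)&(P[...,2]<.082)&(p.min(2)>130)&(np.linalg.norm(P[...,:2]-[.588,.032],axis=-1)<.075)
    # rim: contour hull of disc points
    Q=P[m]; zc=np.median(Q[:,2]); H=cv2.convexHull((Q[:,:2]*1000).astype(np.float32))[:,0]
    f=least_squares(lambda v:np.hypot(H[:,0]-v[0],H[:,1]-v[1])-55,[588,32],loss='soft_l1',f_scale=1)
    print(nm,len(Q),zc,f.x,np.abs(f.fun).mean(),'local',(f.x/1000-N)@ex,(f.x/1000-N)@ey)
P=cloud(cam('top'),t['d'])
m=(P[...,2]>.128)&(np.linalg.norm(P[...,:2]-[.663,-.104],axis=-1)<.03); Q=P[m]
print('knob',m.sum(),np.median(Q[:,2]),cv2.minEnclosingCircle((Q[:,:2]*1000).astype(np.float32)),Q.mean(0))
P=cloud(cam('wrist',o),w['d']); print([ (v,(P[v,345]*1000).round(1)) for v in range(318,345,4)])
mv(.6640,-.1045,.2,97)
E
```

```text
w 3973 0.07201378576077433 [585.58359433  27.12837032] 2.056899158457016 local 0.021876885263244657 -0.1350854462270717
t 866 0.07415856489113465 [587.5330282   27.15913736] 2.090938929041745 local 0.023588030119302664 -0.1360178003716394
knob 71 0.1353397519241829 ((664.323974609375, -105.85913848876953), 12.211843490600586) [ 0.66252325 -0.10422707  0.13514832]
[(318, array([580. ,  39.6,  87.2])), (322, array([581.8,  36.5,  88. ])), (326, array([582. ,  35.6,  92.8])), (330, array([583.5,  32.8,  94.2])), (334, array([585.8,  29. ,  93.7])), (338, array([588.5,  24.7,  92.6])), (342, array([593. ,  17.8,  87.4]))]
shift cm [-26.51   2.47  -2.03] turn 0.393 yaw now 119.5 pos [0.512  0.1141 0.1794] F [-0.3  0.2 -1.2] w 0.0606 t 18.42
```

Emit:
servo_tool --series "-1 -1 0.1 -0.3 0.03; -1 -4 0.4 -1.2 0.08; -1 -8 0.75 -2 0.14; -1 -12 1.1 -2.4 0.2; -1 -16 1.5 -2.4 0.26; -1 -20 1.9 -2.4 0.32; -1 -23.5 2.2 -2.4 0.37; -1 -25.8 2.4 -2.4 0.393; -1 -26.5 2.45 -2.4 0.393; -1 -26.5 2.45 -2.4 0.393; -1 -26.5 2.45 -2.4 0.393; -1 -26.5 2.45 -2.4 0.393"

```text
time: 19.42
tool_pos: [0.6626, -0.1032, 0.202]
ee_rot: [-3.14, -0.001, 1.694]
wrist_force: [0.2, 1.1, -0.2]
width: 0.0939
```

```bash
python3 - <<'E'
from h import *
mv(.6635,-.105,.096,97)
p,d=snapshot('wrist'); cv2.imwrite('pics/w8.png',p[:,:,::-1])
p,d=snapshot('top'); cv2.imwrite('pics/t1.png',cv2.resize(p[90:260,290:520],None,fx=3,fy=3)[:,:,::-1])
print(robot.get_obs()['joint_positions'].round(2))
E
```

```text
shift cm [-0.2   0.08 10.6 ] turn 0.001 yaw now 97.1 pos [ 0.6626 -0.1032  0.202 ] F [ 0.2  1.1 -0.2] w 0.0939 t 19.42
[-0.24  0.36  1.05  0.    1.73 -0.36]
```

View pics/w8.png

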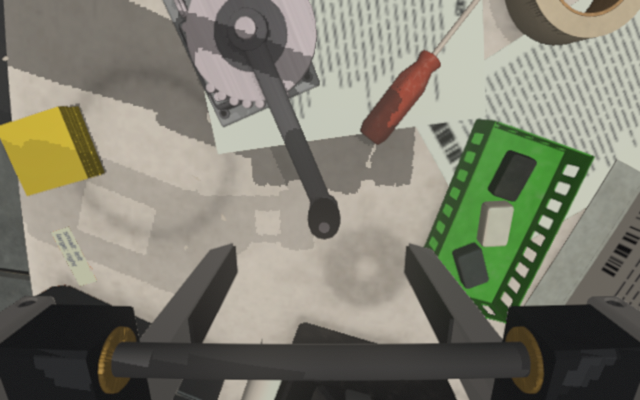

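```bash
python3 - <<'E'
from h import *
o=robot.get_obs(); im=cv2.imread('pics/w8.png')
cm=cam('wrist',o); p,d=snapshot('wrist'); P=cloud(cm,d)
m=(P[...,2]>.125)&(P[...,2]<.15)&(np.linalg.norm(P[...,:2]-[.663,-.104],axis=-1)<.04)
Q=P[m]; T=Q[Q[:,2]>.134]; print(len(Q),np.percentile(Q[:,2],95),cv2.minEnclosingCircle((T[:,:2]*1000).astype(np.float32)),cv2.minEnclosingCircle((Q[:,:2]*1000).astype(np.float32)),T.mean(0))
mv(.6640,-.106,.096,97,o)
E
```

```text
830 0.1393668865796853 ((665.2833251953125, -104.64116668701172), 11.09163761138916) ((665.1248779296875, -103.99200439453125), 12.193117141723633) [ 0.66506647 -0.10392451  0.13716252]
shift cm [-0.32  0.07 10.69] turn 0.002 yaw now 97.1 pos [ 0.6629 -0.103   0.2029] F [-0.2  0.2 -0.4] w 0.094 t 19.52
```

Emit:
servo_tool --series "-1 -0.15 0.15 1 0; -1 -0.15 0.15 3.5 0; -1 -0.15 0.15 6 0; -1 -0.15 0.15 8.5 0; -1 -0.15 0.15 10 0; -1 -0.15 0.15 10.5 0; -1 -0.15 0.15 10.6 0; -1 -0.15 0.15 10.6 0; 0 -0.15 0.15 10.6 0; 0.5 -0.15 0.15 10.6 0; 1 -0.15 0.15 10.6 0; 1 -0.15 0.15 10.6 0; 1 -0.15 0.15 10.6 0; 1 -0.15 0.15 10.6 0; 1 -0.15 0.15 10.6 0; 1 -0.15 0.15 10.6 0; 1 -0.15 0.15 10.6 0; 1 -0.15 0.15 10.6 0; 1 -0.15 0.15 10.6 0"

```text
time: 21.15
tool_pos: [0.6653, -0.1058, 0.0964]
ee_rot: [3.141, -0.0, 1.693]
wrist_force: [1.8, 0.6, -0.6]
width: 0.0248
```

```bash
cat > arc.py <<'E'
from h import *
import sys
o=robot.get_obs(); p=np.array(o['tool_pos'])[:2]; piv=np.array([.587,.0292])
v=p-piv; print('r',np.hypot(*v).round(4),'angle',np.degrees(np.arctan2(v[1],v[0])).round(2),'theta vs -60.3',np.radians(-60.3)-np.arctan2(v[1],v[0]))
mv(p[0],p[1],.0965,97,o)
k0=np.array([.6645,-.1045]) if len(sys.argv)<3 else np.array(list(map(float,sys.argv[2:4])))
th0=float(sys.argv[1]); a0=np.arctan2(*(k0-piv)[::-1])
Rt=R.from_euler('xyz',o['ee_rot']).as_matrix()
for th in np.arange(th0,.86,.05):
    a=a0-th; k=piv+.155*np.array([np.cos(a),np.sin(a)]); print(round(th,2),(Rt.T@np.r_[k-p,0]*100)[:2].round(2))
E
python3 arc.py 0
```

```text
r 0.1561 angle -59.89 theta vs -60.3 -0.007074183035216786
shift cm [ 0.    0.   -0.01] turn -0.0 yaw now 97.0 pos [ 0.6653 -0.1058  0.0964] F [ 1.8  0.6 -0.6] w 0.0248 t 21.15
0.0 [ 0.1  -0.04]
0.05 [-0.19 -0.76]
0.1 [-0.44 -1.5 ]
0.15 [-0.65 -2.24]
0.2 [-0.83 -3.  ]
0.25 [-0.96 -3.76]
0.3 [-1.06 -4.53]
0.35 [-1.12 -5.3 ]
0.4 [-1.15 -6.08]
0.45 [-1.13 -6.85]
0.5 [-1.07 -7.62]
0.55 [-0.98 -8.39]
0.6 [-0.85 -9.16]
0.65 [-0.68 -9.91]
0.7 [ -0.47 -10.66]
0.75 [ -0.22 -11.39]
0.8 [  0.06 -12.12]
0.85 [  0.38 -12.82]
```

Emit:
servo_tool --series "1 -0.15 -0.36 0 0; 1 -0.29 -0.72 0 0; 1 -0.42 -1.1 0 0; 1 -0.54 -1.46 0 0; 1 -0.65 -1.83 0 0; 1 -0.75 -2.2 0 0; 1 -0.85 -2.58 0 0; 1 -0.93 -2.96 0 0; 1 -0.93 -2.96 0 0; 1 -0.93 -2.96 0 0"

```text
time: 21.98
tool_pos: [0.6368, -0.1184, 0.0964]
ee_rot: [3.141, -0.001, 1.693]
wrist_force: [2.9, 1.1, -1.3]
width: 0.0245
```

```bash
python3 arc.py .2 .6653 -.1058
```

```text
r 0.1557 angle -71.35 theta vs -60.3 0.1928516324945928
shift cm [ 0.    0.   -0.01] turn -0.0 yaw now 97.0 pos [ 0.6368 -0.1184  0.0964] F [ 2.9  1.1 -1.3] w 0.0245 t 21.98
0.2 [ 0.07 -0.01]
0.25 [-0.07 -0.78]
0.3 [-0.16 -1.54]
0.35 [-0.23 -2.32]
0.4 [-0.25 -3.09]
0.45 [-0.23 -3.87]
0.5 [-0.18 -4.64]
0.55 [-0.08 -5.41]
0.6 [ 0.05 -6.17]
0.65 [ 0.22 -6.93]
0.7 [ 0.43 -7.67]
0.75 [ 0.67 -8.41]
0.8 [ 0.95 -9.13]
0.85 [ 1.27 -9.84]
```

Emit:
servo_tool --series "1 0.01 -0.4 0 0; 1 -0.08 -0.77 0 0; 1 -0.14 -1.15 0 0; 1 -0.18 -1.53 0 0; 1 -0.22 -1.92 0 0; 1 -0.25 -2.31 0 0; 1 -0.26 -2.7 0 0; 1 -0.27 -3.08 0 0; 1 -0.27 -3.08 0 0; 1 -0.27 -3.08 0 0"

```text
time: 22.82
tool_pos: [0.6065, -0.1249, 0.0964]
ee_rot: [3.141, -0.0, 1.693]
wrist_force: [4.3, 1.4, -2.0]
width: 0.0247
```

```bash
python3 arc.py .4 .6653 -.1058 | head -5
```

```text
r 0.1553 angle -82.78 theta vs -60.3 0.39236754444608435
shift cm [ 0.    0.   -0.01] turn -0.0 yaw now 97.0 pos [ 0.6065 -0.1249  0.0964] F [ 4.3  1.4 -2. ] w 0.0247 t 22.82
0.4 [ 0.03 -0.01]
0.45 [ 0.05 -0.78]
0.5 [ 0.11 -1.55]
```

Emit:
servo_tool --series "1 0.03 -0.4 0 0; 1 0.05 -0.78 0 0; 1 0.07 -1.16 0 0; 1 0.1 -1.55 0 0; 1 0.14 -1.94 0 0; 1 0.2 -2.33 0 0; 1 0.26 -2.71 0 0; 1 0.32 -3.09 0 0; 1 0.32 -3.09 0 0; 1 0.32 -3.09 0 0"

```text
time: 23.65
tool_pos: [0.5756, -0.1254, 0.0964]
ee_rot: [3.141, -0.001, 1.693]
wrist_force: [5.3, 2.3, -2.2]
width: 0.0242
```

```bash
python3 arc.py .6 .6653 -.1058
```

```text
r 0.155 angle -94.23 theta vs -60.3 0.5922028075240722
shift cm [ 0.    0.   -0.01] turn -0.0 yaw now 97.0 pos [ 0.5756 -0.1254  0.0964] F [ 5.3  2.3 -2.2] w 0.0242 t 23.65
0.6 [ 0.   -0.01]
0.65 [ 0.17 -0.76]
0.7 [ 0.38 -1.51]
0.75 [ 0.62 -2.25]
0.8 [ 0.91 -2.97]
0.85 [ 1.22 -3.68]
```

Emit:
servo_tool --series "1 0.08 -0.38 0 0; 1 0.17 -0.76 0 0; 1 0.23 -1 0 0; 1 0.23 -1 0 0; 1 0.23 -1 0 0"

```text
time: 24.07
tool_pos: [0.5657, -0.1242, 0.0964]
ee_rot: [3.14, -0.001, 1.693]
wrist_force: [5.0, 1.8, -2.5]
width: 0.0248
```

Emit:
servo_tool --series "1 0.08 -0.25 0 0; 1 0.17 -0.5 0 0; 1 0.29 -0.9 0 0; 1 0.29 -0.9 0 0; 1 0.29 -0.9 0 0"

```text
time: 24.48
tool_pos: [0.5561, -0.1225, 0.0964]
ee_rot: [3.141, -0.001, 1.693]
wrist_force: [5.5, 2.3, -2.8]
width: 0.0244
```

```bash
python3 arc.py .75 .6653 -.1058
```

```text
r 0.1548 angle -101.5 theta vs -60.3 0.71913876030623
shift cm [ 0.    0.   -0.01] turn -0.0 yaw now 97.0 pos [ 0.5561 -0.1225  0.0964] F [ 5.5  2.3 -2.8] w 0.0244 t 24.48
0.75 [ 0.1  -0.35]
0.8 [ 0.38 -1.08]
0.85 [ 0.7  -1.78]
```

Emit:
servo_tool --series "1 0.04 -0.15 0 0; 1 0.1 -0.35 0 0; 1 0.1 -0.35 0 0; 1 0.1 -0.35 0 0"

```text
time: 24.82
tool_pos: [0.5524, -0.1216, 0.0964]
ee_rot: [3.141, -0.001, 1.693]
wrist_force: [3.8, 3.2, -2.3]
width: 0.0249
```

```bash
python3 - <<'E'
from h import *
o=robot.get_obs(); print(o['tool_pos'],o['wrist_force'])
p,d=snapshot('top'); np.savez('t2.npz',p=p,d=d); q,e=snapshot('side'); np.savez('s2.npz',p=q,d=e)
a=cv2.resize(p[140:270,290:470],None,fx=3,fy=3); b=cv2.resize(q[120:250,270:400],None,fx=3,fy=3)
im=np.hstack([a[:390],b[:390]])[:, :]; im=cv2.resize(im,(800,int(390*800/im.shape[1]))); cv2.imwrite('pics/c2.png',im[:,:,::-1])
w,_=snapshot('wrist'); cv2.imwrite('pics/w9.png',w[:,:,::-1])
P=cloud(cam('top'),d)
# pad face & lever bar
m=(P[...,2]>.078)&(P[...,2]<.1)&(np.linalg.norm(P[...,:2]-[.587,.0292],axis=-1)>.06)&(np.linalg.norm(P[...,:2]-[.587,.0292],axis=-1)<.15)&(P[...,1]<.03)
Q=P[m]; n=Q[:,:2]-[.587,.0292]; an=np.degrees(np.arctan2(n[:,1],n[:,0])); print(len(Q),np.percentile(an,[10,50,90]))
E
```

```text
[ 0.5523624  -0.12162701  0.09639922] [ 3.8253355   3.216417   -2.32734845]
241 [-108.07756028 -104.06254729  -99.65362912]
```

View pics/c2.png

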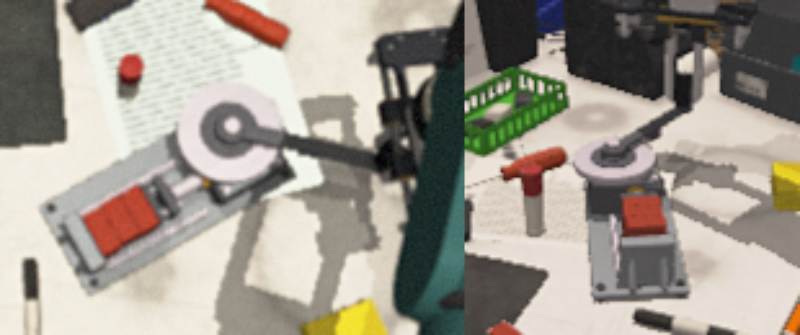

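Emit:
servo_tool --series "1 0.05 -0.12 0 0; 1 0.1 -0.25 0 0; 1 0.1 -0.25 0 0; 1 0.1 -0.25 0 0"

```text
time: 25.3
tool_pos: [0.5501, -0.1211, 0.0964]
ee_rot: [3.14, -0.001, 1.693]
wrist_force: [5.8, 3.2, -2.3]
width: 0.0245
```

Emit:
servo_tool --series "1 0.05 -0.12 0 0; 1 0.1 -0.25 0 0; 1 0.1 -0.25 0 0; 1 0.1 -0.25 0 0"

```text
time: 25.63
tool_pos: [0.5475, -0.1203, 0.0964]
ee_rot: [3.141, -0.001, 1.693]
wrist_force: [4.9, 2.6, -2.6]
width: 0.024
```

```bash
python3 arc.py .8 .6653 -.1058
```

```text
r 0.1547 angle -104.8 theta vs -60.3 0.7766013753549519
shift cm [ 0.    0.   -0.01] turn 0.0 yaw now 97.0 pos [ 0.5475 -0.1203  0.0964] F [ 4.9  2.6 -2.6] w 0.024 t 25.63
0.8 [ 0.06 -0.24]
0.85 [ 0.38 -0.95]
```

```bash
python3 - <<'E'
from h import *
F=[]
for i in range(6):
    p,d=snapshot('top' if i%2 else 'side'); o=robot.get_obs(); F.append(o['wrist_force'])
    if i%2: T=(p,d)
    else: S=(p,d)
F=np.array(F); a=np.radians(-104.8); t=np.array([-np.sin(a),np.cos(a)])
print('F',F.mean(0),F.std(0),'tang',(F[:,:2]@t).round(1),'pos',o['tool_pos'])
np.savez('t3.npz',p=T[0],d=T[1])
piv=np.array([.587,.0292])
def bar(p,d,lo,hi):
    P=cloud(cam('top'),d); r=np.linalg.norm(P[...,:2]-piv,axis=-1); n=P[...,:2]-piv
    an=np.degrees(np.arctan2(n[...,1],n[...,0]))
    m=(P[...,2]>.08)&(P[...,2]<.1)&(r>.06)&(r<.125)&(an>lo)&(an<hi)&(p.max(2)<130)
    Q=P[m][:,:2].astype(np.float32); l=cv2.fitLine(Q,cv2.DIST_HUBER,0,.001,.001).ravel()
    A=np.degrees(np.arctan2(l[1],l[0])); return len(Q),((A+180)%180)-180,np.median(an[m])
z=np.load('top0.npz'); h=bar(z['p'],z['d'],-90,-30); c=bar(T[0],T[1],-125,-85)
print(h,c,'dtheta line',np.radians(h[1]-c[1]),'median',np.radians(h[2]-c[2]))
P=cloud(cam('top'),T[1]); N=np.array([.5,.134,0]); L=np.stack([(P-N)@[.870,.492,0],(P-N)@[-.492,.870,0],P[...,2]],-1)*1000
hsv=cv2.cvtColor(T[0],cv2.COLOR_RGB2HSV); red=((hsv[...,0]<9)|(hsv[...,0]>172))&(hsv[...,1]>120)
m=red&(abs(L[...,0])<50)&(abs(L[...,1])<60)&(L[...,2]>74); Q=L[m]; print('row',len(Q),cv2.minAreaRect(Q[:,:2].astype(np.float32)),np.percentile(Q[:,2],[5,50,95]))
m=~red&(abs(L[...,0])<18)&(L[...,1]<-10)&(L[...,1]>-60)&(L[...,2]>62)&(L[...,2]<80); Q=L[m]; print('pad y',np.percentile(Q[:,1],[2,50,98]),len(Q))
z0=L;P0=cloud(cam('top'),z['d']);y0=((P0-N)@[-.492,.870,0])*1000;x0=((P0-N)@[.870,.492,0])*1000;m=(abs(x0)<18)&(y0<-25)&(y0>-60)&(P0[...,2]>.062)&(P0[...,2]<.08);print('pad home',np.percentile(y0[m],[2,50,98]))
E
```

```text
F [ 5.15222297  2.93896279 -3.11906772] [0.4012782  0.5926754  0.25711378] tang [4.  3.8 4.3 4.3 4.9 4.1] pos [ 0.54750208 -0.12033866  0.0964258 ]
(148, np.float32(-61.436768), np.float64(-60.55506188762773)) (174, np.float32(-106.29683), np.float64(-105.58489425120929)) dtheta line 0.78295577 median 0.7859188363655986
row 423 ((-1.3336868286132812, 8.10799789428711), (44.180755615234375, 64.6185302734375), 1.2921648025512695) [77.63612276 80.54072664 83.24570292]
pad y [-49.89227332 -42.1518504  -27.12673205] 85
pad home [-59.92473265 -43.48689624 -39.86938267]
```

```bash
python3 - <<'E'
from h import *
z=np.load('t3.npz'); p,d=z['p'],z['d']; P=cloud(cam('top'),d); Z=P[...,2]
hsv=cv2.cvtColor(p,cv2.COLOR_RGB2HSV); red=((hsv[...,0]<8)|(hsv[...,0]>172))&(hsv[...,1]>120)
m=red&(abs(P[...,0]-.5285)<.04)&(abs(P[...,1]-.386)<.04)&(Z>.058); print('B',m.sum(),P[m].mean(0))
p0=np.load('top0.npz')['p']; df=(np.abs(p.astype(int)-p0).max(2)>60).astype(np.uint8); df=cv2.morphologyEx(df,cv2.MORPH_OPEN,np.ones((3,3)))
n,l,s,c=cv2.connectedComponentsWithStats(df); print([(c[i].round().tolist(),int(s[i,4])) for i in range(1,n) if s[i,4]>15])
o=robot.get_obs(); print(o['time'],o['tool_pos'],o['width']); robot.close_job()
E
```

```text
B 124 [0.52863391 0.38611666 0.06792222]
[([461.0, 221.0], 14589), ([410.0, 182.0], 29), ([548.0, 190.0], 25), ([287.0, 209.0], 208), ([358.0, 212.0], 59), ([337.0, 225.0], 479), ([282.0, 249.0], 212), ([252.0, 254.0], 242), ([415.0, 269.0], 116), ([442.0, 339.0], 18), ([439.0, 351.0], 109), ([439.0, 380.0], 1036), ([106.0, 378.0], 529), ([350.0, 378.0], 1807), ([515.0, 370.0], 164), ([131.0, 369.0], 41), ([389.0, 376.0], 78), ([118.0, 377.0], 18), ([168.0, 387.0], 89), ([47.0, 394.0], 531), ([130.0, 394.0], 72), ([410.0, 393.0], 138), ([97.0, 395.0], 157)]
25.9333 [ 0.54750208 -0.12033866  0.0964258 ] 0.024427394220990297
the job is handed in; nothing more can be done
```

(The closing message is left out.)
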